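Seat the pantry shelf board and lock it

TASK

With a fingertip, push the shelf board along the rails of the low wooden rack until you feel its feet drop into the notches, keeping the little jar standing on it. Then push the wooden turn-button round until it lies square across the board to lock it down, and move clear. Do not grasp or lift anything, and leave the other things on the counter where they are.

Things in the scene. Friction and masses are not known exactly. Their poses are not given: they have to be found in the camera images.
- rack: Low pale wooden rack fixed on the counter. Origin on the counter, x across the rails, y along them (push the board to +y). Rails at x = +-60 mm, 24 wide, tops 40 high, y = -200 to +120; side guides outside them, |x| = 72 to 84, 50 high. Between the rails it is open but for a 30 high cross bar at each end. Notches in both rails at y = -65 and +65, 18 long, 12 deep.
- home (a point): Where the board's origin lies when it is home: x = 0, y = 0, z = 32 mm of the rack, axes as the rack's. A board still riding on the rails has its origin at z = 40 mm. Home, it has dropped 8 mm, rests on its underside, and its feet in the notches (3 mm play fore and aft) stop it from sliding on.
- board: Loose wooden board, 140 (x, across rails) x 180 (y) x 12 thick, about 0.45 kg, on four feet 8 tall, 12 long at x = +-60, y = +-65 mm. Origin under its centre at the soles of the feet; underside 8 mm, top face 20 mm above it. Starts 50 to 100 mm short of home on the rack's -y side, turned as the rack, 2 mm play to each side. A few newtons slide it with its jar.
- board_lip (a point): Where to push: centre of the outer face of the lip on the board's -y end, 90 mm from the board's centre and 32 mm above its origin. The lip is 12 thick, rises 25 above the top face, spans the whole width, and is flush with the board's end face below it.
- jar_mid (a point): Centre, half-way up, of the small glass jar that stands loose on the board: 50 across, 58 tall, about 0.16 kg.
- latch (a joint): Angle of the turn-button, a flat pale wooden bar on an upright pivot outside the rack's -x guide. 0: along the rail, pointing to the rack's +y; grows clockwise seen from above; 1.57: square across the board, pointing to the rack's +x. Starts between -0.4 (tip swung outwards) and 0; end stop at 1.6. About 1 N at the tip turns it, and it stays where it is left.
- latch_pivot (a point): On the turn-button's vertical pivot axis, half-way up the bar: x = -94, y = -30, z = 64 mm of the rack, axes as the rack's. The bar is 16 wide and 18 tall (55 to 73 above the counter), from 10 mm behind the pivot to 65 beyond it; it passes 3 mm over the seated board's top, but a board still riding on the rails blocks it.
- latch_tip (a point): Free end of the turn-button, on its centre line and half-way up.
- tin_mid (a point): Paper-labelled food tin, 60 across, 75 tall (mm), loose on the counter, not part of the job; this is its centre, half-way up.
- mug_mid (a point): White mug, 76 across, 85 tall, with a handle (mm), loose on the counter, not part of the job; this is its centre, half-way up.
- bowl_mid (a point): Wooden bowl, 120 across, 50 tall (mm), loose on the counter, not part of the job; this is its centre, half-way up.
- spice_mid (a point): Amber spice jar, 42 across, 80 tall (mm), loose on the counter, not part of the job; this is its centre, half-way up.
- bottle_a_mid (a point): Green glass bottle, 66 across, 230 tall (mm), loose on the counter, not part of the job; this is its centre, half-way up.
- bottle_b_mid (a point): A second green glass bottle, 66 across, 230 tall (mm), loose on the counter, not part of the job; this is its centre, half-way up.
- recipe_box_mid (a point): Pale wooden recipe box, 90 x 130 x 85 tall (mm), loose on the counter, not part of the job; this is its centre, half-way up.
Mind the look-alikes: they are no part of the job. What is shaped like the board but black, blue or turquoise is not meant.

How it is judged (in metres and radians):
On the way, in this order (a step that is already met when the one before it is completed fails the run):
1. the board has dropped into the notches, with all four feet down (y of board in the frame of rack between -0.006 and 0.006 m and x of board in the frame of rack between -0.006 and 0.006 m and z of board in the frame of rack below 0.0345 m and angle between board's own z axis and vertical below 0.04 rad), for 0.2 s.
2. the turn-button lies across the seated board (all of step 1 and value of joint latch above 1.25 rad), for 0.2 s.
At the end, for the whole second after the job is handed in: The board is home in the rack's notches (origin within 6 mm of home along and across the rails and less than 2.5 mm above its seated height, level within 0.04 rad) and at rest; the turn-button has turned past 1.25 rad; the jar stands upright on the board (all of step 2 and angle between jar_mid's own z axis and vertical below 0.15 rad and z of jar_mid in the frame of board between 0.042 and 0.056 m and linear speed of board below 0.01 m/s); the robot touches nothing.
It fails at once if the board is lifted off its rails or tipped (z of board in the frame of rack above 0.048 m or angle between board's own z axis and vertical above 0.2 rad).
It fails at once if the little jar is tipped over or lifted off the board (angle between jar_mid's own z axis and vertical above 0.5 rad or z of jar_mid in the frame of board above 0.062 m or z of jar_mid in the frame of board below 0.03 m).
It fails at once if the board's lip, the turn-button or the jar is taken between the fingers ((y of the grasp point in the frame of board between -0.089 and -0.079 m and z of the grasp point in the frame of board between 0.018 and 0.043 m and x of the grasp point in the frame of board between -0.069 and 0.069 m) or (x of the grasp point in the frame of latch_tip between -0.006 and 0.006 m and z of the grasp point in the frame of latch_tip between -0.008 and 0.008 m and y of the grasp point in the frame of latch_tip between -0.07 and -0.001 m) or distance between the grasp point and jar_mid below 0.018 m).
It fails at once if another thing on the counter is moved by more than 30 mm (distance of any of tin_mid, mug_mid, bowl_mid, spice_mid, bottle_a_mid, bottle_b_mid, recipe_box_mid from where it was at the start of the episode above 0.03 m).
It also fails if it takes over 51 s, if anything falls off the work surface, if the arm or the gripper's body presses on something with over 40 N, if the wrist force passes 120 N, or if a joint passes its speed limit or range.

ROBOT

A 6-joint arm with a two-finger parallel gripper is mounted at the origin on the work surface. World frame = base frame: x ahead of the robot, y to its left, z up, the work surface at z = 0. Lengths are in m, angles in degrees, forces in N, time in s.
With the tool pointing down it reaches from about 0.35 to 0.875 m from the base axis. Payload 15.5 kg.
Tool frame: the origin (TCP) lies between the finger pads; the fingertips stand 19 mm ahead of it and the grasp point (between the pads) is the TCP; y points along the fingers, z is the direction in which the jaws open and shut, and the axes are right-handed (so a half turn about y gives the same grasp; the last joint's range is limited). The gripper opens to 85 mm and grips with 20 to 120 N. Pads are 22 mm wide; open, the fingers measure 114 mm over their backs; the gripper's body (76 mm by 85 mm) begins 54 mm behind the grasp point. The pads swing forward as they close: fully open they stand 13 mm farther back than shut.
Start: joints at [64.257, 28.281, 77.091, -0, 74.628, -5.472], TCP at [0.217, 0.586, 0.25] pointing down, gripper open.
Joint ranges: [-166.48, 166.48], [-47.26, 123.95], [12.59, 153.08], [-70.14, 250.14], [6.76, 159.57], [-176.63, 176.63]. Speed limits (degrees/s): [108.29, 108.29, 147.25, 172.46, 172.46, 172.46].

INTERFACE

Orientations are given as [roll, pitch, yaw] about the fixed x, y, z axes, in that order (R = Rz(yaw) Ry(pitch) Rx(roll)).
In Python, from plant import r, planner, cams, finder, sensors gives the robot as it stands. Calls block until the motion is done:
- r.movep(position, orientation): joint-space move of the TCP to a pose.
- r.servo_line(position, feed=0.15, rotation=None, threshold=None): straight line of the TCP; rotation=None keeps the orientation; feed is the mean speed in m/s. With threshold (N) it stops when the force on the tool has changed by that much, and returns True; else False.
- r.move_j(angles): joint-space move.
- r.gripper_to(opening, effort=None): finger opening in m; effort is the grip in N (None keeps the last); returns when the fingers have stopped.
- r.sleep(seconds).
- planner.inverse_kinematics(position, orientation): joint angles nearest the present ones, or None.
- cams.read_camera(name): name is "side" or "top"; returns a dict with "frame" (420x560x3 uint8, red, green, blue), "range_z" (420x560 float32, m along the optical axis (not along the pixel's ray), 0 where there is no reading), "fx", "fy", "cx", "cy" (pixels), "k1" (the pictures are not rectified: a ray, as slopes to the right and down, at radius r is drawn at 1 + k1 r^2 times it, then the intrinsics apply), "T" (4x4, takes a point from camera to world coordinates). Camera axes: x right, y down, z forward; pixel columns grow to the right and rows downward; lengths in m; the calibration is good to about 2 mm. A picture is of the moment at which its call begins.
A pose or a line that the arm cannot do raises r.PlanningError and nothing moves.
- r.job_done(): hands the job in, once; it reports no verdict.
Trained networks look in a picture, given as the dict that the camera call returned (one of the last four; its "shot" number tells which), for a name from the list of things; names that differ only in an ending like _2 or _b are one class to them, and where a whole thing is asked for, a point or a joint stands for the part that bears it (a point fixed in the world has none). Each returns a list of dicts, best first, with "score" (0 to 1); they miss things now and then, are a little off and sometimes report something else, mostly with a low value. They report only what shows in the picture. A call takes as long as a camera call. They do not tell look-alikes from the thing itself.
- finder.boxes_of(query, picture): "at" ([x, y, z] in m, in world coordinates, good to about 4 mm: the middle of the surface that is visible of it).
- finder.cut_out(query, picture): "region" (420x560 bool, what is visible of it).
- finder.spot_point(query, picture): "at" ([x, y, z] in m, in world coordinates, good to about 4 mm: a listed point, or the origin of a listed thing).
Readings, each from a call of its own:
- sensors.read_t(): time.
- sensors.read_joint_positions(): joint angles.
- sensors.read_joint_vel(): joint speeds.
- sensors.read_joint_torque(): joint torques, N m.
- sensors.read_tool_pos(): TCP position.
- sensors.read_tool_rot(): TCP orientation.
- sensors.read_wrist_force(): force on the tool from outside, world axes, zero at the start.
- sensors.read_ft_torque(): the same for the moment, N m.
- sensors.read_opening(): finger opening in m.
Only numpy, scipy, OpenCV 4.12 (cv2) and the standard library are available. Lean on these libraries where they do the work, as an engineer would, in place of code of your own. Each camera call takes 0.05 s, during which the arm holds its last target.

## Working session

There is one attempt and no reset: what is moved stays moved. The work goes in short steps, each a Python script; the robot and the scene stay as the last script left them, time stands still between calls to the robot, and variables do not carry over. Pictures are saved under pics/ and viewed, and the job is handed in when it is done.

```bash
ls; mkdir -p pics; python3 - <<'E'
from plant import r, planner, cams, finder, sensors
import cv2,pickle
for n in ("top","side"):
    c=cams.read_camera(n); pickle.dump(c,open(f"{n}0.pkl","wb"))
    cv2.imwrite(f"pics/{n}0.png",c["frame"][:,:,::-1])
    print(n,c["T"].round(3).tolist(),c["fx"],c["k1"])
    for q in ("rack","board","board_lip","latch_pivot","latch_tip","jar_mid","home","latch"):
        for f in ("spot_point",):
            try: print(q,[( [round(float(v),4) for v in d["at"]],round(d["score"],2)) for d in getattr(finder,f)(q,c)[:4]])
            except Exception as e: print(q,e)
print(sensors.read_t(),sensors.read_tool_rot(),sensors.read_wrist_force())
E
```

```text
pics
top [[0.073, -0.977, 0.199, 0.276], [-0.997, -0.073, 0.012, 0.001], [0.003, -0.2, -0.98, 1.448], [0.0, 0.0, 0.0, 1.0]] 446.5283130629069 -0.003073748965170578
rack [([0.6376, -0.1501, 0.0716], 0.2)]
board [([0.3165, 0.2065, -0.0014], 0.95), ([0.3256, -0.1138, 0.0053], 0.75), ([0.4263, -0.4032, 0.0026], 0.66), ([0.6101, -0.0628, 0.0406], 0.65)]
board_lip [([0.6387, -0.15, 0.0722], 0.85), ([0.3725, -0.3332, 0.0281], 0.77), ([0.4073, -0.1131, 0.0337], 0.61)]
latch_pivot [([0.521, -0.0675, 0.0627], 0.68)]
latch_tip [([0.4833, -0.006, 0.0636], 0.41)]
jar_mid [([0.6267, -0.0412, 0.0923], 0.8), ([0.4816, -0.0061, 0.0655], 0.36)]
home []
latch it knows: board, board_lip, bottle_a_mid, bottle_b_mid, bowl_mid, home, jar_mid, latch_pivot, latch_tip, mug_mid, rack, recipe_box_mid, spice_mid, tin_mid
side [[-0.942, -0.246, 0.228, 0.357], [-0.335, 0.678, -0.654, 0.619], [0.006, -0.693, -0.721, 0.754], [0.0, 0.0, 0.0, 1.0]] 393.1241818894531 -0.08241091284474411
rack []
board [([0.6145, -0.0627, 0.0384], 0.96), ([0.3168, 0.2108, -0.0023], 0.72), ([0.3213, -0.1133, -0.0044], 0.67)]
board_lip [([0.408, -0.1157, 0.0304], 0.9), ([0.3691, -0.332, 0.0321], 0.88), ([0.2346, 0.176, 0.0326], 0.71), ([0.6405, -0.1474, 0.0738], 0.59)]
latch_pivot [([0.6276, -0.0382, 0.0868], 0.68), ([0.5155, -0.0654, 0.0656], 0.56)]
latch_tip [([0.4917, -0.0064, 0.0615], 0.69)]
jar_mid [([0.6274, -0.04, 0.0879], 0.8)]
home []
latch it knows: board, board_lip, bottle_a_mid, bottle_b_mid, bowl_mid, home, jar_mid, latch_pivot, latch_tip, mug_mid, rack, recipe_box_mid, spice_mid, tin_mid
0.8 [-8.99970491e+01 -1.36656879e-03 -2.02680214e+01] [-0.87073606 -0.66921356 -0.35839342]
```

View pics/top0.png

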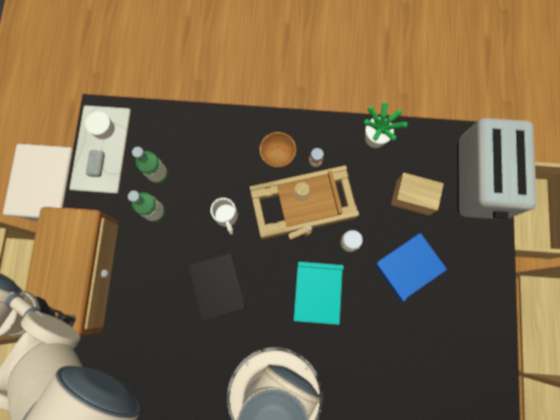

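View pics/side0.png

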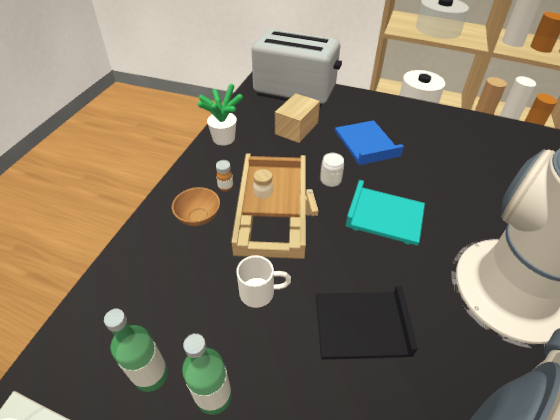

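The real board is the wood-coloured one at top (312,200), with its lip at (337,190) and the jar at (302,190). The look-alikes are turquoise (320,293), black (215,287) and blue (412,267), none of them in the rack. I'll check this in a close crop and fit the rack pose from depth.

```bash
cat > h.py <<'E'
import numpy as np,cv2
def cloud(c):
    K=np.array([[c["fx"],0,c["cx"]],[0,c["fy"],c["cy"]],[0,0,1]])
    z=c["range_z"]; v,u=np.nonzero(z>0)
    p=cv2.undistortPoints(np.stack([u,v],1).astype(np.float64)[:,None],K,np.array([c["k1"],0,0,0,0]))[:,0]
    d=z[v,u]; P=np.c_[p*d[:,None],d]
    return P@c["T"][:3,:3].T+c["T"][:3,3], c["frame"][v,u]
E
python3 - <<'E'
import pickle,numpy as np,cv2
from h import cloud
from scipy.optimize import minimize
im=[]
for n,(a,b,d,e) in (("top",(230,150,380,260)),("side",(210,130,350,270))):
    c=pickle.load(open(n+"0.pkl","rb"))
    im.append(cv2.resize(c["frame"][b:e,a:d,::-1],(400,380),interpolation=cv2.INTER_CUBIC))
cv2.imwrite("pics/crop0.png",np.hstack(im))
for n in ("top","side"):
    P,C=cloud(pickle.load(open(n+"0.pkl","rb")))
    m=(P[:,0]>.45)&(P[:,0]<.75)&(P[:,1]>-.25)&(P[:,1]<.2)
    print(n,"table z",np.median(P[m&(P[:,2]<.015)&(P[:,2]>-.015)][:,2]))
    Q=P[m&(P[:,2]>.02)&(P[:,2]<.056)]
    # silhouette fit: outer rectangle |x|<84, y -200..120
    def L(t,w=.004):
        cx,cy,a=t; dx=Q[:,0]-cx;dy=Q[:,1]-cy
        x=np.cos(a)*dx+np.sin(a)*dy; y=-np.sin(a)*dx+np.cos(a)*dy
        s=lambda v:1/(1+np.exp(-v/.0015))
        ins=s(.084-abs(x))*s(y+.2)*s(.12-y)
        # guide tops bonus
        g=(abs(x)>.0725)&(Q[:,2]>.044)
        return -ins.sum()-0.5*(s(.084-abs(x))*s(abs(x)-.072)*(Q[:,2]>.044)*s(y+.2)*s(.12-y)).sum()
    best=min((minimize(L,[.60+i,-.03+j,np.deg2rad(k)],method="Nelder-Mead") for i in(-.02,0,.02) for j in (-.02,0,.02,.04) for k in (12,18)),key=lambda o:o.fun)
    cx,cy,a=best.x; print(best.x,np.rad2deg(a),best.fun,len(Q))
    dx=P[m][:,0]-cx;dy=P[m][:,1]-cy
    x=np.cos(a)*dx+np.sin(a)*dy; y=-np.sin(a)*dx+np.cos(a)*dy; z=P[m][:,2]
    def hist(v,edges):print(dict(zip(edges[:-1].round(3).tolist(),np.histogram(v,edges)[0].tolist())))
    g=(z>.044)&(z<.056)&(abs(y)<.1); hist(x[g],np.arange(-.11,.111,.006))
    g=(z>.022)&(z<.06)&(abs(x)<.09); hist(y[g],np.arange(-.23,.16,.01))
    lip=(z>.068)&(abs(x)<.06)&(y<-.08); print("lip y pct",np.percentile(y[lip],[2,10,50,90,98]).round(4),"z",np.percentile(z[lip],[50,95]).round(4),lip.sum())
    h=(z>.057)&(z<.08)&(x<-.088)&(y>-.06); print("latch", len(x[h]), x[h].mean(),y[h].mean())
    q=np.c_[x[h],y[h]]-[-.094,-.03]; far=q[np.hypot(*q.T)>.03]; print("latch angle",np.median(np.arctan2(far[:,0],far[:,1])))
E
```

```text
top table z 0.0004583862978297937
[ 0.59839412 -0.00740653  0.29851771] 17.103804863085738 -2175.9171619673593 2274
{-0.11: 2, -0.104: 6, -0.098: 0, -0.092: 0, -0.086: 64, -0.08: 112, -0.074: 83, -0.068: 10, -0.062: 9, -0.056: 6, -0.05: 8, -0.044: 3, -0.038: 5, -0.032: 8, -0.026: 5, -0.02: 3, -0.014: 6, -0.008: 5, -0.002: 4, 0.004: 5, 0.01: 5, 0.016: 2, 0.022: 2, 0.028: 2, 0.034: 3, 0.04: 6, 0.046: 6, 0.052: 11, 0.058: 10, 0.064: 8, 0.07: 69, 0.076: 97, 0.082: 59, 0.088: 0, 0.094: 0, 0.1: 0}
{-0.23: 0, -0.22: 0, -0.21: 3, -0.2: 155, -0.19: 162, -0.18: 80, -0.17: 80, -0.16: 56, -0.15: 22, -0.14: 59, -0.13: 95, -0.12: 101, -0.11: 98, -0.1: 91, -0.09: 98, -0.08: 82, -0.07: 93, -0.06: 70, -0.05: 71, -0.04: 52, -0.03: 62, -0.02: 74, -0.01: 89, 0.0: 99, 0.01: 83, 0.02: 81, 0.03: 86, 0.04: 78, 0.05: 77, 0.06: 72, 0.07: 79, 0.08: 76, 0.09: 77, 0.1: 163, 0.11: 161, 0.12: 1, 0.13: 0, 0.14: 0}
lip y pct [-0.1455 -0.1445 -0.1386 -0.1338 -0.1332] z [0.0844 0.0906] 176
latch 129 -0.0997196247726535 -0.0012357654079462527
latch angle -0.1855796026594304
side table z -0.0005620455801729207
[ 0.59514
[... 344 characters left out ...]
034: 7, 0.04: 8, 0.046: 10, 0.052: 9, 0.058: 6, 0.064: 10, 0.07: 98, 0.076: 142, 0.082: 64, 0.088: 0, 0.094: 0, 0.1: 0}
{-0.23: 0, -0.22: 0, -0.21: 16, -0.2: 20, -0.19: 18, -0.18: 21, -0.17: 20, -0.16: 25, -0.15: 50, -0.14: 134, -0.13: 127, -0.12: 108, -0.11: 102, -0.1: 120, -0.09: 109, -0.08: 115, -0.07: 112, -0.06: 119, -0.05: 119, -0.04: 132, -0.03: 180, -0.02: 177, -0.01: 193, 0.0: 192, 0.01: 190, 0.02: 397, 0.03: 117, 0.04: 148, 0.05: 96, 0.06: 58, 0.07: 107, 0.08: 106, 0.09: 214, 0.1: 258, 0.11: 330, 0.12: 0, 0.13: 0, 0.14: 0}
lip y pct [-0.1521 -0.1491 -0.1405 -0.1381 -0.1366] z [0.0804 0.0844] 326
latch 177 -0.09943608288648371 -2.4880410247917125e-05
latch angle -0.17177984219840262
```

View pics/crop0.png

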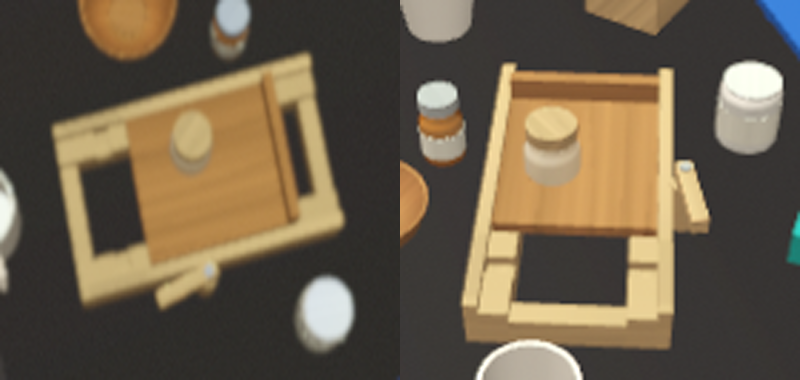

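```bash
cat >> h.py <<'E'
O=np.array([0.597,-0.0055]); A=np.deg2rad(17.03)
R2=np.array([[np.cos(A),-np.sin(A)],[np.sin(A),np.cos(A)]])
def w(x,y,z): p=O+R2@np.array([x,y]); return [float(p[0]),float(p[1]),float(z)]
def rk(p): q=R2.T@(np.array(p[:2])-O); return (q*1000).round(1).tolist()+[round(float(p[2])*1000,1)]
E
python3 - <<'E'
from plant import r, planner, cams, finder, sensors
from h import *
ct=cams.read_camera("top"); cs=cams.read_camera("side")
for q in ("tin_mid","spice_mid","mug_mid","bowl_mid","recipe_box_mid","bottle_a_mid","jar_mid","latch_tip","latch_pivot","board"):
    for c in (ct,cs):
        print(q,[(np.round(d["at"],3).tolist(),rk(d["at"]),round(d["score"],2)) for d in finder.spot_point(q,c)[:2]])
r.gripper_to(0.0)
p=sensors.read_tool_pos(); r.servo_line([p[0],p[1],0.40],feed=.2)
yaw=float(np.rad2deg(A))
ok=[]
for y in (yaw,yaw-90):
    print(y,planner.inverse_kinematics(w(0,-.185,.40),[-90,0,y]),planner.inverse_kinematics(w(0,-.185,.078),[-90,0,y]))
print(sensors.read_t(),sensors.read_opening())
E
```

```text
tin_mid [([0.49, -0.205, 0.04], [-160.3, -159.8, 39.9], 0.52)]
tin_mid [([0.49, -0.206, 0.039], [-161.1, -160.2, 39.0], 0.64)]
spice_mid [([0.762, -0.076, 0.041], [137.6, -116.0, 41.2], 0.45)]
spice_mid [([0.761, -0.081, 0.036], [134.6, -120.3, 35.8], 0.9)]
mug_mid [([0.552, 0.206, 0.045], [19.3, 215.0, 44.7], 0.61)]
mug_mid [([0.68, 0.445, 0.114], [211.2, 406.8, 113.8], 0.73), ([0.555, 0.202, 0.044], [20.6, 210.7, 43.6], 0.63)]
bowl_mid [([0.779, 0.05, 0.023], [190.1, -0.3, 22.8], 0.61)]
bowl_mid [([0.778, 0.045, 0.023], [187.6, -4.8, 22.9], 0.94)]
recipe_box_mid [([0.662, -0.409, 0.042], [-56.6, -405.1, 41.9], 0.63)]
recipe_box_mid [([0.658, -0.413, 0.043], [-61.1, -407.8, 43.2], 0.7), ([0.76, -0.078, 0.036], [134.3, -116.8, 35.9], 0.6)]
bottle_a_mid [([0.543, 0.435, 0.116], [77.3, 436.6, 116.3], 0.91), ([0.76, -0.077, 0.039], [135.1, -116.6, 39.3], 0.25)]
bottle_a_mid [([0.544, 0.442, 0.109], [80.5, 442.8, 109.0], 0.69)]
jar_mid [([0.627, -0.039, 0.095], [19.0, -40.8, 95.3], 0.57)]
jar_mid [([0.626, -0.038, 0.09], [18.4, -39.3, 89.6], 0.59)]
latch_tip [([0.482, -0.007, 0.062], [-110.6, 32.3, 61.9], 0.72)]
latch_tip [([0.488, -0.009, 0.065], [-104.7, 28.5, 64.6], 0.67)]
latch_pivot [([0.52, -0.067, 0.064], [-91.1, -36.2, 64.0], 0.8)]
latch_pivot [([0.518, -0.067, 0.063], [-93.4, -35.8, 62.6], 0.89)]
board [([0.428, -0.404, 0.001], [-278.4, -331.3, 0.8], 0.84), ([0.321, -0.114, 0.001], [-296.0, -22.8, 0.9], 0.83)]
board [([0.617, -0.064, 0.035], [1.6, -61.9, 35.4], 0.92), ([0.318, 0.21, -0.0], [-203.9, 288.0, -0.5], 0.92)]
17.030000000000005 [ -20.70319459   27.70309028   55.08182831    0.           97.21508141
 -127.73319459] [ -20.70319459   42.84054683   78.34359524    0.           58.81585793
 -127.73319459]
-72.97 [-20.70319459  27.70309028  55.08182831   0.          97.21508141
 -37.73319459] [-20.70319459  42.84054683  78.34359524   0.          58.81585793
 -37.73319459]
3.5667 8.127648255623801e-05
```

```bash
python3 - <<'E'
from plant import r, planner, cams, finder, sensors
from h import *
import cv2
yaw=float(np.rad2deg(A))-90
r.movep(w(.004,-.19,.25),[-90,0,yaw])
r.servo_line(w(.004,-.19,.077),feed=.1)
f0=sensors.read_wrist_force(); print("f0",np.round(f0,1),sensors.read_t())
hit=r.servo_line(w(.004,-.145,.077),feed=.02,threshold=1.5)
print("touch",hit,rk(sensors.read_tool_pos()),np.round(sensors.read_wrist_force()-f0,1))
for y in np.arange(-.14,-.111,.006):
    hit=r.servo_line(w(.004,float(y),.077),feed=.025,threshold=12)
    f=R2.T@(sensors.read_wrist_force()-f0)[:2]
    print(rk(sensors.read_tool_pos()),hit,f.round(1),round(sensors.read_t(),2))
    if hit: break
for n in ("top","side"):
    c=cams.read_camera(n); cv2.imwrite(f"pics/{n}1.png",c["frame"][:,:,::-1])
E
python3 -c "
import cv2,numpy as np
a=cv2.imread('pics/top1.png')[140:270,220:390];b=cv2.imread('pics/side1.png')[110:270,200:360]
cv2.imwrite('pics/c1.png',np.hstack([cv2.resize(a,(400,306)),cv2.resize(b,(306,306))]))"
```

```text
f0 [ 0.4  0.1 -0.4] 8.6083
touch True [3.9, -160.6, 76.7] [-0.   0.1  0.5]
[4.0, -139.9, 77.1] False [-1.  -0.5] 10.98
[3.9, -133.7, 77.0] False [ 0.3 -0.5] 11.38
[3.9, -127.6, 77.0] False [-0.8 -0.2] 11.77
[4.0, -121.6, 77.0] False [-0.2  0.3] 12.16
[3.9, -115.7, 77.0] False [-0.6  0.1] 12.55
```

View pics/c1.png

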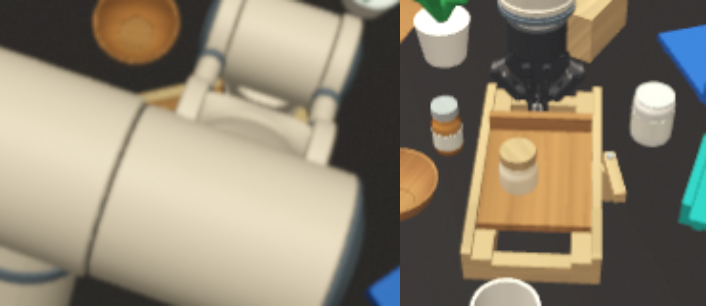

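The left crop shows only the arm. In the right crop the fingertip at (537,105) is at the lip, and the jar is upright at (518,165). I'll measure where the board is.

```bash
cat >> h.py <<'E'
def meas(c,tag=""):
    P,C=cloud(c); q=(P[:,:2]-O)@R2; x,y,z=q[:,0],q[:,1],P[:,2]
    # board front edge: between rails |x|<.045, z .045-.06
    b=(abs(x)<.044)&(z>.040)&(z<.066)&(y>-.2)&(y<.11)
    lip=(x>-.06)&(x<-.03)&(z>.066)&(z<.095)&(y>-.17)&(y<-.05)
    top=(x>-.06)&(x<-.03)&(y>-.02)&(y<.02)&(z>.03)&(z<.07)
    print(tag,"front",np.percentile(y[b],[98,99.5]).round(4),"lip y",np.percentile(y[lip],[5,50,95]).round(4) if lip.any() else None,"top z",np.median(z[top]).round(4))
E
python3 - <<'E'
from plant import cams,finder
from h import *
import pickle
meas(pickle.load(open("side0.pkl","rb")),"before")
c=cams.read_camera("side"); pickle.dump(c,open("side1.pkl","wb")); meas(c,"now")
for q in("board","board_lip","jar_mid"): print(q,[(rk(d["at"]),round(d["score"],2)) for d in finder.spot_point(q,c)[:5]])
E
```

```text
before front [0.0321 0.0327] lip y [-0.1487 -0.138  -0.135 ] top z 0.0582
now front [0.0761 0.0773] lip y [-0.1022 -0.0925 -0.0897] top z 0.0582
board [([-294.9, -24.3, -2.3], 0.81), ([-280.2, -332.8, 1.9], 0.71), ([-201.6, 287.6, -3.4], 0.7), ([-1.2, -17.4, 42.0], 0.57)]
board_lip [([-211.0, -44.9, 31.9], 0.91), ([-291.5, 281.9, 33.2], 0.88), ([-314.2, -247.5, 31.3], 0.69), ([-1.9, -101.6, 75.0], 0.55)]
jar_mid [([19.6, 2.8, 86.7], 0.91)]
```

```bash
python3 - <<'E'
from plant import r, cams, sensors
from h import *
import pickle
f0=np.array([.4,.1,-.4])
for y in np.arange(-.113,-.0935,.002):
    hit=r.servo_line(w(.004,float(y),.077),feed=.02,threshold=10)
    f=R2.T@(sensors.read_wrist_force()-f0)[:2]
    c=cams.read_camera("side"); print(rk(sensors.read_tool_pos()),hit,f.round(1),round(sensors.read_t(),2),end=" "); meas(c)
    if hit: break
pickle.dump(c,open("side2.pkl","wb"))
E
```

```text
[4.0, -112.9, 77.0] False [-0.6 -0.9] 13.2  front [0.0783 0.0794] lip y [-0.0997 -0.0901 -0.087 ] top z 0.058
[4.0, -110.9, 77.0] False [ 0.8 -1. ] 13.5  front [0.0806 0.0813] lip y [-0.0962 -0.0879 -0.0853] top z 0.058
[3.9, -108.8, 77.0] False [-0.1  1. ] 13.8  front [0.0825 0.0832] lip y [-0.0964 -0.0863 -0.0831] top z 0.0571
[4.0, -106.8, 77.0] False [0.1 0.2] 14.1  front [0.0846 0.0853] lip y [-0.0938 -0.0847 -0.0813] top z 0.0502
[4.0, -104.9, 77.0] False [-0.2 -0.7] 14.4  front [0.0864 0.0871] lip y [-0.0929 -0.0822 -0.0786] top z 0.0499
[4.0, -102.9, 77.0] False [-0.7  0.2] 14.7  front [0.0883 0.0895] lip y [-0.0908 -0.0809 -0.0774] top z 0.0502
[4.0, -102.3, 77.2] False [ -3.3 -12.5] 15.0  front [0.0888 0.0898] lip y [-0.0901 -0.0802 -0.077 ] top z 0.0502
[4.0, -102.1, 77.4] False [ -6.5 -25.2] 15.3  front [0.0889 0.09  ] lip y [-0.0902 -0.0804 -0.0769] top z 0.0505
[4.2, -101.9, 77.7] False [ -9.4 -37.3] 15.6  front [0.0888 0.0897] lip y [-0.0883 -0.08   -0.0765] top z 0.051
[4.3, -101.7, 78.1] False [-14.1 -52.6] 15.9  front [0.089  0.0898] lip y [-0.088  -0.0789 -0.0763] top z 0.0512
```

The board dropped about 8 mm and has hit the notch's forward stop, which puts my rack origin about 3.5 mm off in y. I'll back off and check.

```bash
python3 - <<'E'
from plant import r, cams, sensors,finder
from h import *
import cv2
r.servo_line(w(.004,-.112,.078),feed=.03)
r.servo_line(w(.004,-.14,.078),feed=.08)
print(np.round(sensors.read_wrist_force(),1))
r.servo_line(w(.004,-.14,.20),feed=.15)
r.servo_line(w(-.2,.02,.20),feed=.2)
for n in("top","side"):
    c=cams.read_camera(n); meas(c,n); cv2.imwrite(f"pics/{n}3.png",c["frame"][:,:,::-1])
    for q in("board","jar_mid","latch_tip","latch_pivot"): print(q,[(rk(d["at"]),round(d["score"],2)) for d in finder.spot_point(q,c)[:3]])
    P,C=cloud(c); q=(P[:,:2]-O)@R2
    for a,b in((-.05,-.03),(.045,.055)):
        for d,e in ((-.06,-.04),(.05,.07)):
            m=(q[:,0]>a)&(q[:,0]<b)&(q[:,1]>d)&(q[:,1]<e)&(P[:,2]<.07); print(a,d,np.median(P[m,2]).round(4) if m.any() else None,end=" ")
    h=(P[:,2]>.057)&(P[:,2]<.08)&(q[:,0]<-.088)&(q[:,0]>-.16)&(q[:,1]>-.06)&(q[:,1]<.06)
    print("latch pts",h.sum(),np.percentile(q[h],[1,50,99],axis=0).round(4).tolist())
print(sensors.read_t())
E
python3 -c "
import cv2,numpy as np
a=cv2.imread('pics/top3.png')[140:270,220:390];b=cv2.imread('pics/side3.png')[110:270,200:360]
cv2.imwrite('pics/c3.png',np.hstack([cv2.resize(a,(400,306)),cv2.resize(b,(306,306))]))"
```

```text
[-1.   0.2  0.6]
top front [0.0878 0.0898] lip y [-0.0882 -0.0822 -0.0772] top z 0.0538
board [([-3.7, -1.1, 34.9], 0.9), ([-201.5, 285.3, 3.2], 0.8), ([-294.4, -25.6, 1.9], 0.75)]
jar_mid [([18.1, 15.1, 84.6], 0.76), ([192.5, -0.1, 21.2], 0.29)]
latch_tip [([-58.1, -408.6, 42.3], 0.3)]
latch_pivot [([-90.3, -33.2, 61.3], 0.71)]
-0.05 -0.06 0.0528 -0.05 0.05 0.052 0.045 -0.06 0.0524 0.045 0.05 0.0535 Traceback (most recent call last):
  File "<stdin>", line 17, in <module>
    return _quantile_unchecked(
        a, q, axis, out, overwrite_input, method, keepdims, weights)
    return _ureduce(a,
                    func=_quantile_ureduce_func,
    ...<5 lines>...
                    overwrite_input=overwrite_input,
                    method=method)
    r = func(a, **kwargs)
    result = _quantile(arr,
                       quantiles=q,
    ...<2 lines>...
                       out=out,
                       weights=wgt)
    slices_having_nans = np.isnan(arr[-1, ...])
                                  ~~~^^^^^^^^^
IndexError: index -1 is out of bounds for axis 0 with size 0
[ WARN:0@0.034] global loadsave.cpp:275 findDecoder imread_('pics/side3.png'): can't open/read file: check file path/integrity
Traceback (most recent call last):
TypeError: 'NoneType' object is not subscriptable
```

```bash
python3 - <<'E'
from plant import r, cams, sensors,finder
from h import *
import cv2
c=cams.read_camera("side"); meas(c,"side"); cv2.imwrite("pics/side3.png",c["frame"][:,:,::-1])
P,C=cloud(c); q=(P[:,:2]-O)@R2
h=(P[:,2]>.057)&(P[:,2]<.08)&(q[:,0]<-.088)&(q[:,0]>-.16)&(q[:,1]>-.06)&(q[:,1]<.06)
print("latch pts",h.sum(),np.percentile(q[h],[1,50,99],axis=0).round(4).tolist() if h.any() else 0)
print(rk(sensors.read_tool_pos()),sensors.read_t())
E
python3 -c "
import cv2
b=cv2.imread('pics/side3.png')[110:290,190:370];cv2.imwrite('pics/c3.png',cv2.resize(b,(540,540)))"
```

```text
side front [0.0888 0.0898] lip y [-0.0895 -0.0806 -0.0776] top z 0.0498
latch pts 187 [[-0.1124, -0.0402], [-0.1, 0.0014], [-0.0883, 0.0325]]
[-199.8, 19.8, 199.9] 19.8333
```

View pics/c3.png

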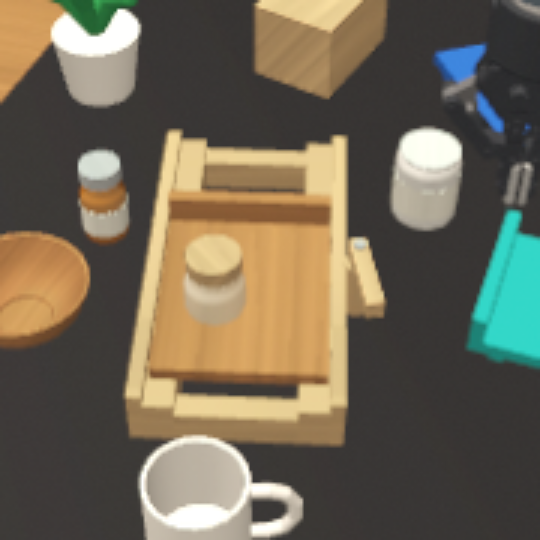

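The board is seated, with the jar upright at (214,280). The turn-button at (367,278) still points slightly outward. Next is the latch push.

```bash
python3 - <<'E'
from plant import r, cams, sensors,finder
from h import *
Z=.079; PV=np.array([-.0935,-.0335])
def pos(t,rad=.046):
    d=.0145*max(np.cos(t),0)+.012*np.sin(abs(t))+.008
    p=PV+rad*np.array([np.sin(t),np.cos(t)])+d*np.array([-np.cos(t),np.sin(t)])
    return w(float(p[0]),float(p[1]),Z)
r.servo_line(w(-.155,.01,.15),feed=.15)
r.servo_line(w(-.155,.01,Z),feed=.08)
f0=sensors.read_wrist_force(); print(rk(sensors.read_tool_pos()))
for t in list(np.arange(-.35,1.5,.15))+[1.5,1.54]:
    hit=r.servo_line(pos(t),feed=.04,threshold=10)
    f=R2.T@(sensors.read_wrist_force()-f0)[:2]
    print(round(float(t),2),rk(sensors.read_tool_pos()),hit,f.round(1),round(sensors.read_t(),2))
    if hit: break
c=cams.read_camera("side"); meas(c)
import cv2; cv2.imwrite("pics/side4.png",c["frame"][110:290,190:370,::-1].repeat(3,0).repeat(3,1))
E
```

```text
[-154.8, 9.9, 79.4]
-0.35 [-133.7, 1.0, 78.9] False [0.1 0.5] 22.21
-0.2 [-126.6, 7.0, 79.0] False [ 1.6 -0.1] 22.58
-0.05 [-118.6, 11.4, 79.0] False [ 1.1 -0.4] 22.96
0.1 [-112.1, 14.7, 79.0] False [ 0.8 -0.8] 23.29
0.25 [-106.1, 17.3, 79.0] False [ 1.7 -0.1] 23.61
0.4 [-99.2, 19.0, 79.0] False [1.7 0.9] 23.93
0.55 [-91.8, 19.6, 79.0] False [0.5 0. ] 24.27
0.7 [-84.0, 18.9, 79.0] False [0.3 0.6] 24.61
0.85 [-76.2, 16.7, 79.0] False [1.1 0.4] 24.97
1.0 [-68.5, 13.0, 79.0] False [0.9 0.6] 25.33
1.15 [-61.4, 7.8, 79.0] False [0.9 1.1] 25.7
1.3 [-55.2, 1.2, 79.0] False [1. 1.] 26.07
1.45 [-50.3, -6.7, 79.0] False [1.8 0.3] 26.46
1.5 [-49.0, -9.4, 79.0] False [1.2 0.9] 26.71
1.54 [-48.1, -11.8, 79.0] False [1. 1.] 26.96
 front [0.0891 0.0898] lip y None top z 0.0503
```

View pics/side4.png

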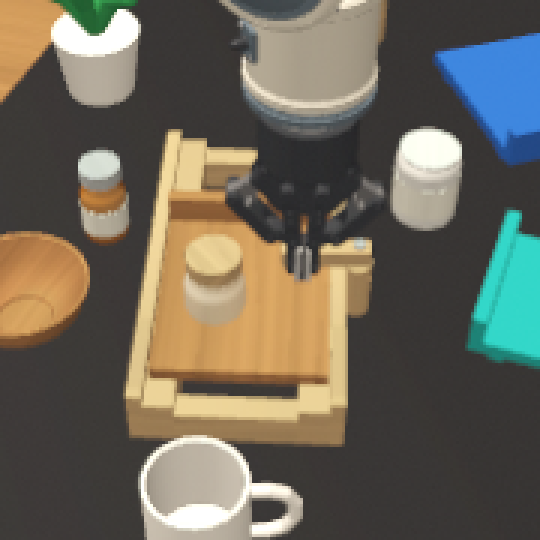

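The bar now lies across the board at (330,255), with the jar still standing at (214,280). I'll back off, lift clear and check.

```bash
python3 - <<'E'
from plant import r, cams, sensors,finder
from h import *
import cv2
r.servo_line(w(-.05,-.003,.079),feed=.05)
r.servo_line(w(-.05,-.003,.25),feed=.15)
r.servo_line(w(-.20,.10,.30),feed=.2)
for n in("side","top"):
    c=cams.read_camera(n); meas(c,n); cv2.imwrite(f"pics/{n}5.png",c["frame"][:,:,::-1])
    P,C=cloud(c); q=(P[:,:2]-O)@R2-[-.0935,-.0335]
    m=(P[:,2]>.060)&(P[:,2]<.08)&(np.hypot(*q.T)<.07)&(np.hypot(*q.T)>.025)&(q[:,1]>-.02)
    if m.any(): print("latch",m.sum(),np.median(np.arctan2(q[m,0],q[m,1])))
    for k in("jar_mid","latch_tip","tin_mid"): print(k,[(rk(d["at"]),round(d["score"],2)) for d in finder.spot_point(k,c)[:2]])
print(sensors.read_wrist_force().round(1),sensors.read_t())
a=cv2.imread('pics/top5.png')[140:270,220:390];b=cv2.imread('pics/side5.png')[110:290,190:370]
cv2.imwrite('pics/c5.png',np.hstack([cv2.resize(a,(400,306)),cv2.resize(b,(306,306))]))
E
```

```text
side front [0.0887 0.0895] lip y [-0.0908 -0.0802 -0.0768] top z 0.0501
latch 115 1.3660438169764522
jar_mid [([18.9, 18.0, 79.5], 0.95), ([137.6, -114.0, 35.8], 0.57)]
latch_tip [([-26.3, -27.9, 65.1], 0.7), ([-3.8, -3.4, 30.6], 0.31)]
tin_mid [([-159.7, -162.4, 38.6], 0.87)]
top front [0.0875 0.0898] lip y [-0.0884 -0.0827 -0.0772] top z 0.0525
latch 72 1.4734843724382451
jar_mid [([18.6, 16.2, 84.4], 0.45)]
latch_tip [([-34.0, -24.9, 59.3], 0.58)]
tin_mid [([-158.1, -156.0, 39.8], 0.71)]
[ 0.  -1.1  0.2] 30.1167
```

View pics/c5.png

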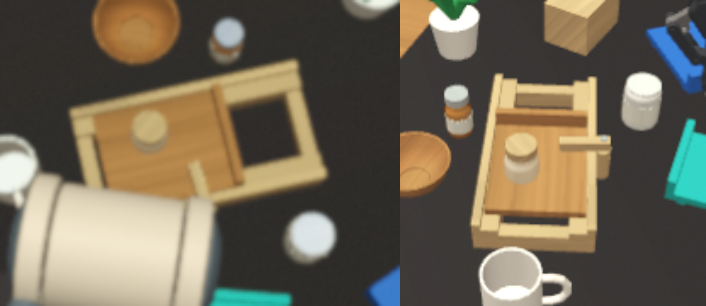

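```bash
python3 - <<'E'
from plant import cams
from h import *
for n in("side","top"):
    P,C=cloud(cams.read_camera(n)); q=(P[:,:2]-O)@R2
    m=(P[:,2]>.066 if n=="side" else P[:,2]>.067)&(P[:,2]<.078)&(q[:,0]>-.08)&(q[:,0]<-.032)&(q[:,1]>-.06)&(q[:,1]<0)
    x,y=q[m].T
    mids=[];xs=np.arange(-.076,-.034,.006)
    for a in xs:
        s=(x>=a)&(x<a+.006); mids.append((y[s].max()+y[s].min())/2 if s.any() else np.nan)
    k=np.isfinite(mids); p=np.polyfit(xs[k],np.array(mids)[k],1)
    print(n,m.sum(),np.round(mids,4),"angle",np.pi/2-np.arctan(p[0]))
E
```

```text
side 102 [-0.0302 -0.0289 -0.0278 -0.0279 -0.0288 -0.0282 -0.027 ] angle 1.5103783210302049
top 70 [-0.0315 -0.0302 -0.0295 -0.0296 -0.0293 -0.0292 -0.0274] angle 1.4827727541193312
```

```bash
python3 -c "
from plant import r
r.job_done()"
```

```text
the job is handed in; nothing more can be done
```

I pushed the board into its notches with closed fingertips, turned the wooden button across it, lifted clear and handed the job in at about 30 s on the robot's clock. No verdict is reported.

**Last checks**
- **Board:** it dropped about 8 mm. Its top is at 50 to 54 mm against a nominal 52, level to within the reading noise, and it rests against the notch's forward stop. That should put it about 3 mm forward of home, inside the 6 mm limit.
- **Jar:** upright on the board in both last pictures.
- **Turn-button:** a fit along the bar gave 1.51 rad from the side camera and 1.48 rad from the top camera. A cruder estimate gave 1.37 and 1.47. All are above 1.25, though it is a few degrees short of fully square.
- **Other things:** the tin was re-measured and had not moved. The mug, bowl, spice jar and recipe box look unmoved in the last pictures, but I did not measure them again. The bottles are not in the last close-ups, though the arm stayed clear of them. Wrist force was about 1 N after backing off, so the robot is touching nothing.

**What disagreed**
- **Push force:** the force stop counts from the start of each short step, so it did not trip. I pressed to about 53 N at the notch stop, more than I intended but below the 120 N wrist limit.
- **Rack position:** my estimate along the rails was about 3.5 mm off. I found this when the board hit the stop, and allowed for it before turning the button.

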